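# Roll the sausage stuffer's cylinder into its V saddles and push it home

## Robot

A 7-joint arm with a two-finger parallel gripper is mounted at the origin on the work surface. World frame = base frame: x ahead of the robot, y to its left, z up, the work surface at z = 0. Lengths are in m, angles in rad, forces in N, time in s.
With the tool pointing down it reaches from about 0.425 to 0.925 m from the base axis. Payload 6.8 kg.
Tool frame: the origin (TCP) lies at the very end of the fingers, on their centre line; the grasp point (between the pads) lies 19 mm behind it (bot.grip_depth is the distance from the TCP to the grasp point, in m); z points along the fingers, y is the direction in which the jaws open and shut (so a half turn about z gives the same grasp; the last joint's range is limited). The gripper opens to 85 mm and grips with 20 to 120 N. Pads are 22 mm wide; open, the fingers measure 114 mm over their backs; the gripper's body (76 mm by 85 mm) begins 54 mm behind the grasp point. The pads swing forward as they close: fully open they stand 13 mm farther back than shut.
Start: joints at [1.121, 0.477, 0.022, 1.555, -0.011, 1.109, -0.083], TCP at [0.226, -0.636, 0.231] pointing down, gripper open.
Joint ranges: [-2.96, 2.96], [-0.34, 2.1], [-1.41, 1.46], [0.24, 2.44], [-1.37, 4.51], [0.17, 1.92], [-2.96, 2.96]. Speed limits (rad/s): [2.39, 2.39, 3.14, 3.14, 3.14, 3.14, 3.14].

## Interface

Orientations are given as a unit quaternion [w, x, y, z].
In Python, from station import bot gives the robot as it stands.
- The arm moves only by the tool step_arm, never from a script. Its argument "increments" is a list of rows, each a list of 7 numbers: the shift along the world's x, y, z in m, then the turn, a rotation vector about the world's x, y, z in degrees, then the gripper command: -1 is fully open, 1 is shut, values between are in proportion. In form: [[dx, dy, dz, rx, ry, rz, fingers], ...]. A call has 1 to 10 rows; each row is the pose to reach, as a shift and turn from the pose commanded when the call began; what a row does not reach only later rows make up. A row lasts 1/12 s, in which the tool goes at most 41.7 mm and 7.16 degrees, less where a joint would pass 70% of its speed; a pose out of reach is approached as far as the arm can. A call with a gripper value outside its range is refused whole. The fingers move at their own pace and stop on an object; "force" is the grip in N (left out, the last holds). Time passes only in rows, so rows that repeat a pose let the fingers close. It gives the time, the measured TCP pose, the force and the opening at its end, in the units of the state.
- bot.get_obs(): the state, without advancing time (a new reading comes with each control period).
- bot.read_camera(name): name is "side" or "top"; returns a dict with "color" (400x640x3 uint8, red, green, blue), "intrinsics" (3x3 intrinsics, pixels), "extrinsics" (4x4, takes a point from camera to world coordinates). Camera axes: x right, y up, looking along -z (the intrinsics and any distortion apply to the point x, -y, -z); pixel columns grow to the right and rows downward; lengths in m; the calibration is good to about 2 mm. A picture is of the moment at which its call begins. There is no depth.
- bot.hand_in(): hands the job in, once; it reports no verdict.
Trained networks look in the newest picture that a camera, given by its name, has taken for a name from the list of things; names that differ only in an ending like _2 or _b are one class to them, and where a whole thing is asked for, a point or a joint stands for the part that bears it (a point fixed in the world has none). Each returns a list of dicts, best first, with "conf" (0 to 1); they miss things now and then, are a little off and sometimes report something else, mostly with a low value. They report only what shows in the picture. A call takes as long as a camera call. They do not tell look-alikes from the thing itself.
- bot.recognise(thing, camera): "location" ([column, row] as shares, 0 to 1, of the picture: columns of its width, rows of its height, amid what is visible of it).
- bot.place_of(thing, camera): "location" ([column, row] as shares, 0 to 1, of the picture: columns of its width, rows of its height: a listed point, or the origin of a listed thing).
The state is a dict: "t": time; "q": joint angles; "joint_vel": joint speeds; "joint_torque": joint torques, N m; "eef_pos": TCP position; "tool_rot": TCP orientation; "contact_force": force on the tool from outside, world axes, zero at the start; "torque": the same for the moment, N m; "gripper_width": opening from 0.0 (shut) to 1.0 (fully open).
Only numpy, scipy, OpenCV 4.12 (cv2) and the standard library are available. Lean on these libraries where they do the work, as an engineer would, in place of code of your own. Each camera call takes 0.05 s, during which the arm holds its last target.

## Task

Load the sausage stuffer: roll the steel cylinder along the bench by its side, up over the sloping lead-ins, until it drops into the stuffer's two V saddles, then push it endwise with a fingertip until its front end sits flush against the front end plate. Only push it: never pick it up or stand it on end, and leave the jar, the spare tube and the stomper where they are.

Things in the scene. Friction and masses are not known exactly. Their poses are not given: they have to be found in the camera images.
- cylinder: loose smooth steel drum on its side, diameter 100, length 200, about 0.85 kg. Origin: its centre, 50 above the bench at first. Its y axis is its long axis, towards its front end; the -y end is a white, blue-ringed piston flush with the rim. Wet and slippery (friction 0.35). Rolls easily, stops by itself; starts before the loading side, about parallel, front some 20 to 45 short of the plate.
- stuffer: hand-cranked horizontal sausage stuffer, fixed. Origin: on the bench under the centre of the fully loaded cylinder; y runs along the machine towards the front end plate, x from the open loading side to the back, z up. White gearbox at the other end: 120 high, y -196 to -306 (with its foot), x -59 to +71, its crank behind it, its feed screw running on to y -501 at 54 high.
- seat (a point): where the cylinder's centre lies when fully loaded: 54 above the bench over the stuffer's origin, same axes. Lying in the V but not yet pushed home, the centre is at the same x and height, at a negative y of this frame. Pushing it along the V takes under 15 N.
- lip (a point): top of the saddles' front lip, 33 before the seat and 15 above the bench, midway between the two V saddles (folded strips coated blue, 36 wide, at y -55 and +55). Each has a ramp rising at 15 degrees from the bench at x -90 to this lip; behind it the V: front face 30, rear face 45 degrees, rear arm up to 45 high at x +62. The cylinder's centre passes over the lip at 65 high.
- end_plate (a point): inner face of the front end plate, on the cylinder's axis (y +100 from the seat, 54 high). Upright steel plate 8 thick, 125 high, x -62 to +80; the outlet tube sticks out 162 beyond it at 54 high.
- thrust_disc (a point): face of the round thrust disc (diameter 84) before the gearbox, on the cylinder's axis (y -190 from the seat, 54 high). Disc and end plate stand 290 apart, the cylinder is 200 long: 90 of endwise play, so a finger fits down from above between the cylinder's white end and the disc.
- seasoning_jar: bystander: amber jar with red cap, diameter 60, 95 high, upright on the bench; origin at the centre of its underside
- spare_tube: bystander: spare steel stuffing tube standing on its flange, flange diameter 58, 120 high; origin at the centre of its underside
- stomper: bystander: turned wooden meat stomper standing upright, foot diameter 54, 118 high; origin at the centre of its underside
There are look-alikes about, which are no part of the job. What is shaped like the cylinder but purple is not meant.

How it is judged:
By the outcome, as a careful person would: the job done as asked, in the order asked, and still so for the second after the job is handed in, with the robot touching nothing.
It also fails if it takes over 51 s, if anything falls off the work surface, if the arm or the gripper's body presses on something with over 40 N, if the wrist force passes 120 N, or if a joint passes its speed limit or range.

## Working session

There is one attempt and no reset: what is moved stays moved. The work goes in short steps, Python scripts to look and compute and a tool call to move; the robot and the scene stay as the last step left them, time stands still between calls to the robot, and variables do not carry over. Pictures are saved under pics/ and viewed, and the job is handed in when it is done.

Besides the shell and the picture viewer there is one more tool, called after ">>>" as name(argument=value, ...) on one line, values as JSON. step_arm: Moves the arm, as the interface text tells. Its arguments: {"type":"object","properties":{"increments":{"type":"array","items":{"type":"array","items":{"type":"number"}}},"force":{"type":"number"}},"required":["increments"]}

```bash
mkdir -p pics; cat > h.py <<'E'
import numpy as np, cv2
from station import bot
def cam(n,save=None):
    c=bot.read_camera(n)
    if save: cv2.imwrite('pics/'+save,cv2.cvtColor(c['color'],cv2.COLOR_RGB2BGR))
    return c
def ray(c,px):
    K=np.array(c['intrinsics']);E=np.array(c['extrinsics'])
    d=np.linalg.inv(K)@np.array([px[0],px[1],1.])
    d=np.array([d[0],-d[1],-d[2]])
    return E[:3,3],E[:3,:3]@d
def atz(c,px,z):
    o,d=ray(c,px); s=(z-o[2])/d[2]; return o+s*d
def proj(c,p):
    K=np.array(c['intrinsics']);E=np.array(c['extrinsics'])
    q=E[:3,:3].T@(np.array(p)-E[:3,3]); q=np.array([q[0],-q[1],-q[2]]); u=K@q; return u[:2]/u[2]
def tri(c1,p1,c2,p2):
    o1,d1=ray(c1,p1);o2,d2=ray(c2,p2)
    A=np.stack([d1,-d2],1); s=np.linalg.lstsq(A,o2-o1,rcond=None)[0]
    a=o1+s[0]*d1;b=o2+s[1]*d2
    return (a+b)/2,np.linalg.norm(a-b)
E
python3 - <<'E'
from h import *
C={n:cam(n,n+'0.png') for n in('side','top')}
print({k:(v['extrinsics'].round(3).tolist(),v['intrinsics'].round(1).tolist(), [x for x in v if x not in('color',)]) for k,v in C.items()})
W=np.array([640,400])
for t,z in dict(cylinder=.05,stuffer=0,seat=.054,lip=.015,end_plate=.054,thrust_disc=.054,seasoning_jar=0,spare_tube=0,stomper=0).items():
    for n in C:
        for r in bot.place_of(t,n)[:3]:
            p=np.array(r['location'])*W
            print(t,n,p.round(0),round(r['conf'],2),atz(C[n],p,z).round(3))
o=bot.get_obs();print(o['t'],o['eef_pos'],o['tool_rot'],o['contact_force'])
E
```

```text
{'side': ([[-0.996, 0.059, -0.071, 0.416], [-0.093, -0.651, 0.754, 0.732], [-0.002, 0.757, 0.653, 0.671], [0.0, 0.0, 0.0, 1.0]], [[412.5, 0.0, 321.4], [0.0, 412.5, 205.0], [0.0, 0.0, 1.0]], ['intrinsics', 'extrinsics']), 'top': ([[-0.028, 0.986, -0.164, 0.325], [-1.0, -0.029, 0.001, 0.032], [-0.003, 0.164, 0.986, 1.131], [0.0, 0.0, 0.0, 1.0]], [[512.2, 0.0, 321.0], [0.0, 512.2, 195.7], [0.0, 0.0, 1.0]], ['intrinsics', 'extrinsics'])}
cylinder side [414. 267.] 0.97 [0.286 0.183 0.05 ]
cylinder side [317. 191.] 0.76 [ 0.5   -0.034  0.05 ]
cylinder top [350. 201.] 0.96 [ 0.492 -0.03   0.05 ]
cylinder top [246. 303.] 0.82 [0.284 0.192 0.05 ]
stuffer top [329. 138.] 0.94 [0.645 0.008 0.   ]
seat side [253. 202.] 0.55 [0.642 0.023 0.054]
seat side [260. 217.] 0.23 [0.616 0.074 0.054]
seat top [331. 136.] 0.98 [0.634 0.006 0.054]
lip side [270. 212.] 0.63 [0.608 0.012 0.015]
lip top [329. 153.] 0.83 [0.607 0.009 0.015]
end_plate side [247. 229.] 0.97 [0.635 0.113 0.054]
end_plate top [282. 140.] 0.76 [0.629 0.113 0.054]
thrust_disc side [263. 155.] 0.61 [ 0.658 -0.171  0.054]
thrust_disc top [414. 122.] 0.8 [ 0.662 -0.177  0.054]
seasoning_jar side [321. 269.] 0.67 [0.47  0.164 0.   ]
seasoning_jar top [262. 215.] 0.67 [0.472 0.163 0.   ]
spare_tube side [320. 160.] 0.66 [ 0.511 -0.236  0.   ]
spare_tube top [439. 193.] 0.93 [ 0.512 -0.233  0.   ]
stomper top [223. 177.] 0.78 [0.562 0.251 0.   ]
1.0 [ 0.22627011 -0.63593702  0.23131661] [-6.12413983e-06  9.85430226e-01  1.70080188e-01  1.27387055e-05] [ 0.35607944 -0.2040955   0.03968881]
```

View pics/side0.png

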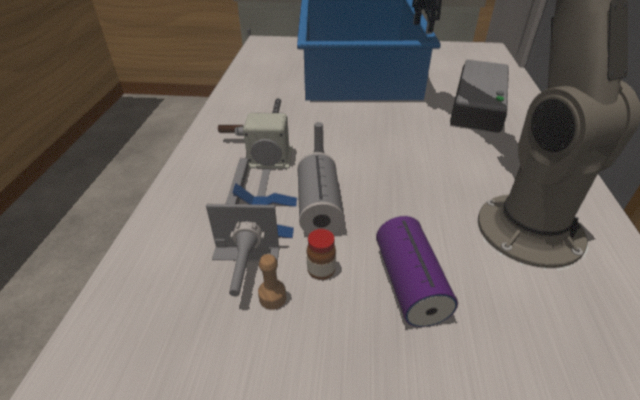

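View pics/top0.png

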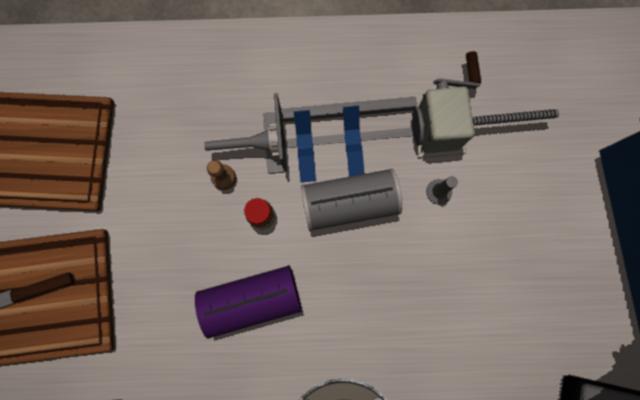

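Side view: steel cylinder at (320,192), purple look-alike at (415,270). Top view: steel cylinder at about (352,200) with its white end to the right, saddles at columns 305 and 353, stuffer above. Next I refine the axis directions.

```bash
python3 - <<'E'
from h import *
c=cam('top','top1.png'); s=cam('side','side1.png')
im=cv2.cvtColor(c['color'],cv2.COLOR_RGB2BGR)
x0,y0=200,80
cr=cv2.resize(im[y0:y0+160,x0:x0+280],None,fx=2.8,fy=2.8,interpolation=cv2.INTER_CUBIC)
ps=np.array([.637,.012]); 
def draw(pts,col):
    for p in pts:
        u=proj(c,p); cv2.circle(cr,tuple(int(v) for v in ((u-[x0,y0])*2.8)),2,col,-1)
# stuffer hyp
a=np.deg2rad(5.6)
X=np.array([np.cos(a),np.sin(a)]);Y=np.array([-np.sin(a),np.cos(a)])
f=lambda x,y,z:np.r_[ps+X*x+Y*y,z]
draw([f(-62,100,125) if 0 else f(-.062,.1,.125),f(.08,.1,.125),f(-.062,.108,.125),f(.08,.108,.125)],(0,0,255))
for yy in(-.073,-.037,.037,.073): draw([f(-.09,yy,0),f(-.033,yy,.015),f(.062,yy,.045)],(0,255,255))
draw([f(-.059,-.196,.12),f(.071,-.196,.12)],(0,0,255))
cv2.imwrite('pics/crop1.png',cr)
E
```

```text
(no output)
```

View pics/crop1.png

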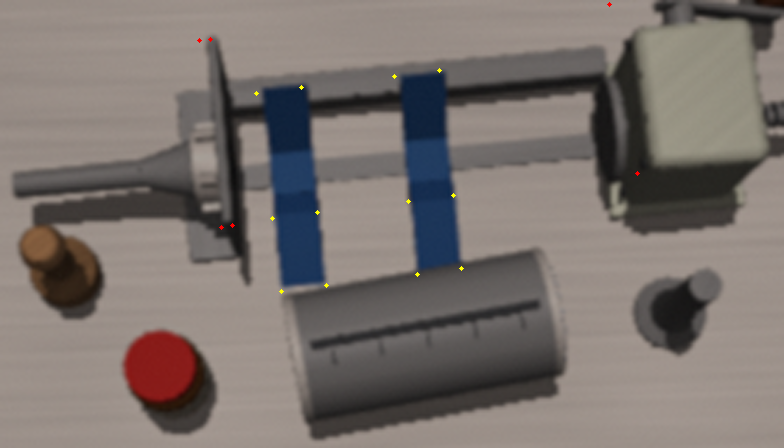

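The saddles sit slightly off my overlay (yaw too large): corners at (264,88), (306,87), (401,75), (445,73), ramp feet at (281,288), (325,284). I'll fit these.

```bash
python3 - <<'E'
from h import *
from scipy.optimize import least_squares
c=cam('top'); s=cam('side')
im=cv2.cvtColor(c['color'],cv2.COLOR_RGB2BGR)
x0,y0=200,80
U=lambda p:np.array(p)/2.8+[x0,y0]
obs=[((.062,.073,.045),(264,88)),((.062,.037,.045),(307,87)),((.062,-.037,.045),(401,75)),((.062,-.073,.045),(445,73)),
((-.09,.073,0),(281,288)),((-.09,.037,0),(325,284)),((-.033,.073,.015),(274,213)),((-.033,.037,.015),(317,210)),((-.033,-.037,.015),(412,197)),((-.033,-.073,.015),(455,193)),
((.08,.1,.125),(217,37)),((.08,.108,.125),(208,38)),((-.062,.1,.125),(231,226))]
def F(v,p):
    a=v[2];X=np.array([np.cos(a),np.sin(a)]);Y=np.array([-np.sin(a),np.cos(a)])
    return np.r_[v[:2]+X*p[0]+Y*p[1],p[2]]
r=least_squares(lambda v:np.ravel([proj(c,F(v,p))-U(u) for p,u in obs]),[.637,.012,.09],loss='soft_l1',x_scale=[.01,.01,.1])
print('stuffer',r.x[:2],np.rad2deg(r.x[2]));print(np.ravel(r.fun).reshape(-1,2).round(1).tolist())
v=r.x
for t in('seat','end_plate','thrust_disc','lip'):
    p=dict(seat=(0,0,.054),end_plate=(0,.1,.054),thrust_disc=(0,-.19,.054),lip=(-.033,0,.015))[t]
    for n,cc in(('top',c),('side',s)):
        q=bot.place_of(t,n); print(t,n,proj(cc,F(v,p)).round(1),[(np.array(k['location'])*[640,400]).round(1).tolist() for k in q[:2]])
# cylinder silhouette: convex hull of projected rim vs mask
def hull(cc,w):
    a=w[2];P=[]
    for yy in(-.1,.1):
        for th in np.linspace(0,2*np.pi,60):
            x=.05*np.cos(th);z=.05+.05*np.sin(th)
            P.append(proj(cc,F(w,(x,yy,z))))
    return cv2.convexHull(np.array(P,np.float32))[:,0]
# observed outline pts on crop
op=[(282,294),(340,284),(400,275),(460,265),(539,249),(552,275),(562,320),(567,368),(480,388),(400,403),(316,417),(303,390),(293,340)]
def res(w):
    h=hull(c,w).reshape(-1,1,2)
    return [cv2.pointPolygonTest(h,tuple(float(q) for q in U(u)),True) for u in op]
r2=least_squares(res,[.492,-.03,.1],x_scale=[.01,.01,.1],diff_step=1e-3)
w=r2.x;print('cyl',w[:2],np.rad2deg(w[2]),np.round(r2.fun,1))
a=v[2];R=np.array([[np.cos(a),np.sin(a)],[-np.sin(a),np.cos(a)]]);print('cyl in stuffer',R@(w[:2]-v[:2]))
np.save('v.npy',v);np.save('w.npy',w)
for n,cc in(('top',c),('side',s)):
    I=cv2.resize(cv2.cvtColor(cc['color'],cv2.COLOR_RGB2BGR),None,fx=2,fy=2)
    cv2.polylines(I,[(hull(cc,w)*2).astype(int)],True,(0,0,255),1)
    for p,_ in obs: cv2.circle(I,tuple(int(k) for k in proj(cc,F(v,p))*2),2,(0,255,255),-1)
    I=I[100:560,340:1100] if n=='top' else I[150:600,300:800]
    cv2.imwrite('pics/fit_%s.png'%n,I)
E
```

```text
stuffer [0.63781675 0.00947596] 4.068782647771095
[[-0.9, 0.5], [-0.1, -0.7], [-0.4, 0.4], [0.1, -0.5], [0.2, 0.1], [0.4, -0.0], [0.1, 0.8], [0.7, 0.3], [-0.3, 1.7], [0.3, 1.5], [-0.2, -1.0], [-0.9, -1.0], [0.8, -1.7]]
seat top [329.1 134.6] [[328.5, 139.7]]
seat side [256.2 198.2] [[254.6, 203.2]]
end_plate top [283.3 139. ] [[281.2, 139.0]]
end_plate side [249.6 228. ] [[251.0, 227.8]]
thrust_disc top [415.8 126.1] [[413.8, 124.5]]
thrust_disc side [266.2 152.9] []
lip top [330.4 153.7] [[331.9, 154.6]]
lip side [271.6 210.9] [[267.6, 209.5]]
cyl [ 0.49415379 -0.03307905] 8.073472867867665 [-0.3  0.6  1.   1.1  0.1  1.1  1.   0.1  1.2  0.7  0.9  1.5  1. ]
cyl in stuffer [-0.14632032 -0.0322543 ]
```

View pics/fit_top.png

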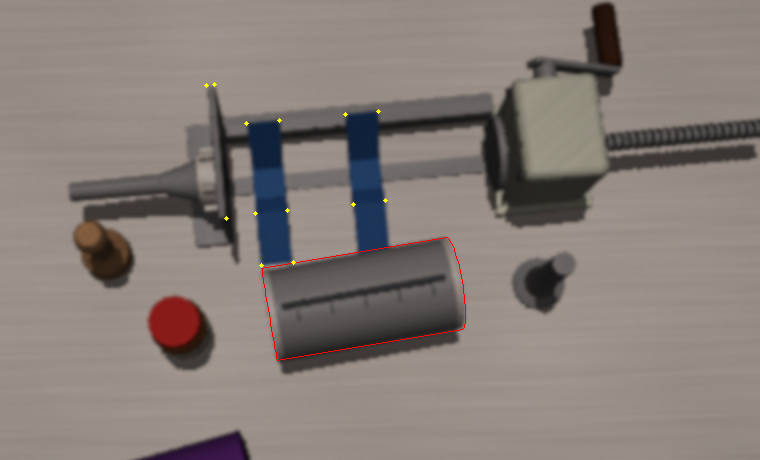

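View pics/fit_side.png

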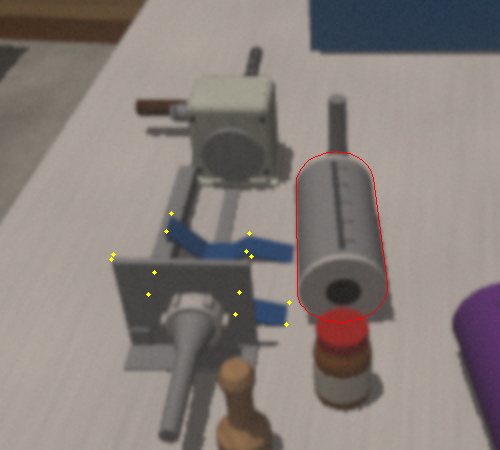

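>>> step_arm(increments=[[0.02, 0.04, 0, 0, 0, -2, -1], [0.035, 0.08, 0, 0, 0, -4, -1], [0.05, 0.12, 0, 0, 0, -6, -1], [0.065, 0.16, 0, 0, 0, -8, -1], [0.08, 0.2, 0, 0, 0, -10, -1], [0.095, 0.24, 0, 0, 0, -12, -1], [0.11, 0.28, 0, 0, 0, -14, -1], [0.125, 0.32, 0, 0, 0, -15.3, -1], [0.14, 0.36, 0, 0, 0, -15.3, -1], [0.15, 0.4, 0, 0, 0, -15.3, -1]])

```text
t: 2.43
eef_pos: [0.3742, -0.2447, 0.2318]
tool_rot: [0.0, 0.999, 0.037, 0.001]
contact_force: [0.7, -0.9, 0.1]
gripper_width: 1.0
```

>>> step_arm(increments=[[0.01, 0.04, 0, 0, 0, 0, -1], [0.02, 0.08, 0, 0, 0, 0, -1], [0.03, 0.12, 0, 0, 0, 0, -1], [0.038, 0.16, 0, 0, 0, 0, -1], [0.044, 0.2, -0.02, 0, 0, 0, -1], [0.044, 0.2045, -0.06, 0, 0, 0, -1], [0.044, 0.2045, -0.09, 0, 0, 0, -1], [0.044, 0.2045, -0.11, 0, 0, 0, -1], [0.044, 0.2045, -0.11, 0, 0, 0, -1]])

```text
t: 3.18
eef_pos: [0.4145, -0.0416, 0.1181]
tool_rot: [-0.0, 0.999, 0.038, -0.003]
contact_force: [-0.2, 0.1, 0.3]
gripper_width: 1.001
```

```bash
python3 - <<'E'
from h import *
cam('top','t2.png');cam('side','s2.png'); o=bot.get_obs();print(o['eef_pos'],o['q'],o['contact_force'])
E
```

```text
[ 0.41729675 -0.04201008  0.12151662] [ 0.27551138  0.24123413 -0.36245644  2.2217174   0.13160006  0.6989698
 -1.67441882] [0.04218787 0.26940741 0.41385848]
```

View pics/s2.png

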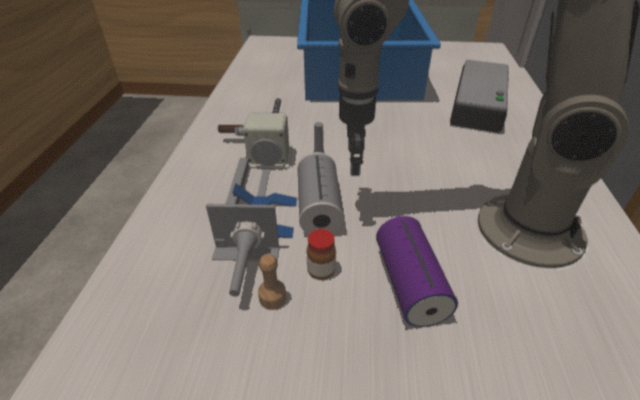

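View pics/t2.png

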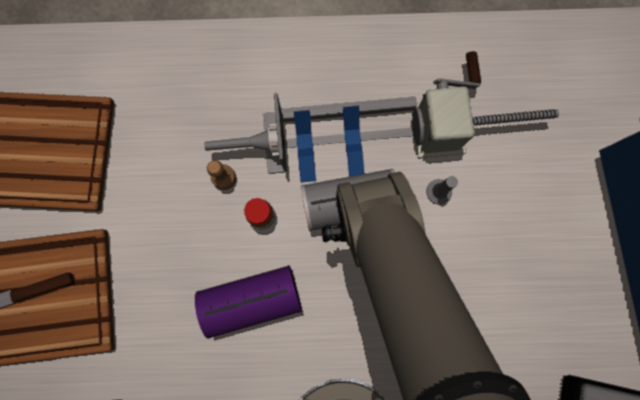

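>>> step_arm(increments=[[0, 0, -0.03, 0, 0, 0, -1], [0, 0, -0.06, 0, 0, 0, -1], [0, 0, -0.09, 0, 0, 0, -1], [0, 0, -0.09, 0, 0, 0, -1], [0, 0, -0.09, 0, 0, 0, -1]])

```text
t: 3.7
eef_pos: [0.4177, -0.0423, 0.032]
tool_rot: [0.0, 0.999, 0.037, -0.0]
contact_force: [0.1, 0.0, 0.4]
gripper_width: 0.998
```

>>> step_arm(increments=[[0.003, 0.004, 0, 0, 0, 0, -1], [0.007, 0.008, 0, 0, 0, 0, -1], [0.011, 0.009, 0, 0, 0, 0, -1], [0.015, 0.01, 0, 0, 0, 0, -1], [0.02, 0.0105, 0, 0, 0, 0, -1], [0.025, 0.011, 0, 0, 0, 0, -1], [0.03, 0.0115, 0, 0, 0, 0, -1], [0.035, 0.0115, 0, 0, 0, 0, -1], [0.04, 0.012, 0, 0, 0, 0, -1], [0.045, 0.012, 0, 0, 0, 0, -1]])

```text
t: 4.53
eef_pos: [0.4628, -0.03, 0.0312]
tool_rot: [-0.0, 0.999, 0.037, -0.0]
contact_force: [-0.3, -0.5, -0.3]
gripper_width: 0.999
```

```bash
cat >> h.py <<'E'
def show(tag):
    T=cam('top');S=cam('side')
    a=cv2.resize(T['color'][80:240,200:480],None,fx=2.8,fy=2.8)[:, :790]
    b=cv2.resize(S['color'][90:310,200:400],None,fx=2.7,fy=2.7)
    cv2.imwrite(f'pics/{tag}_t.png',a[:,:,::-1]);cv2.imwrite(f'pics/{tag}_s.png',b[:,:,::-1])
    v=np.load('v.npy');a=v[2];R=np.array([[np.cos(a),np.sin(a)],[-np.sin(a),np.cos(a)]])
    o=bot.get_obs();print(o['t'],o['eef_pos'].round(4),'tool in stuffer',(R@(o['eef_pos'][:2]-v[:2])).round(4),o['contact_force'].round(1))
    for n,c in(('top',T),('side',S)):
        for r in bot.place_of('cylinder',n)[:2]:
            p=atz(c,np.array(r['location'])*[640,400],.052);print(n,round(r['conf'],2),(R@(p[:2]-v[:2])).round(3))
E
python3 -c "
from h import *
show('a')"
```

```text
4.6333 [ 0.4635 -0.0299  0.0313] tool in stuffer [-0.1767 -0.0269] [ 0.9 -0.8 -0.7]
top 0.7 [-0.338  0.203]
side 0.96 [-0.341  0.2  ]
side 0.89 [-0.109 -0.012]
```

View pics/a_t.png

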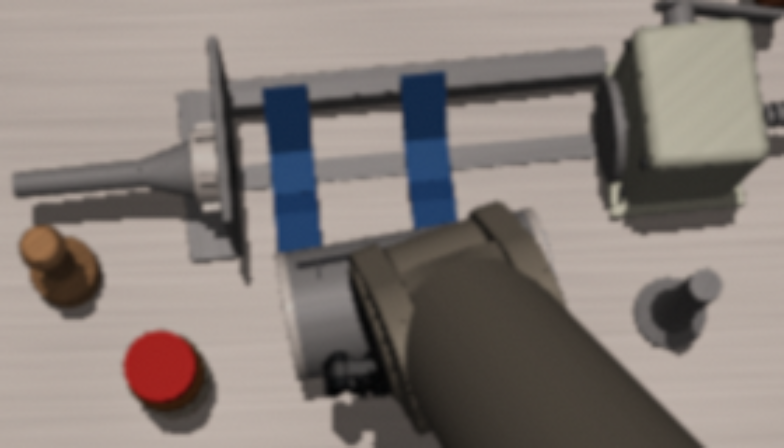

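View pics/a_s.png

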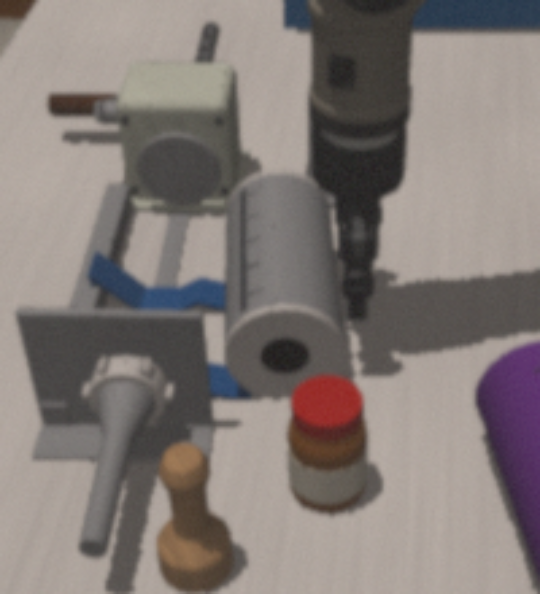

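>>> step_arm(increments=[[0.004, 0.0003, 0, 0, 0, 0, -1], [0.008, 0.0006, 0, 0, 0, 0, -1], [0.012, 0.001, 0, 0, 0, 0, -1], [0.016, 0.0012, 0.001, 0, 0, 0, -1], [0.02, 0.0015, 0.002, 0, 0, 0, -1], [0.024, 0.002, 0.003, 0, 0, 0, -1], [0.028, 0.002, 0.004, 0, 0, 0, -1], [0.032, 0.0025, 0.005, 0, 0, 0, -1], [0.036, 0.0027, 0.006, 0, 0, 0, -1], [0.04, 0.003, 0.007, 0, 0, 0, -1]])

```text
t: 5.57
eef_pos: [0.4996, -0.0276, 0.0378]
tool_rot: [0.0, 0.999, 0.037, -0.003]
contact_force: [-7.2, -0.6, 4.1]
gripper_width: 1.001
```

```bash
python3 -c "
from h import *
show('b')"
```

```text
5.6667 [ 0.5015 -0.0273  0.0382] tool in stuffer [-0.1386 -0.0271] [-5.4 -1.1  1.4]
top 0.61 [-0.337  0.203]
side 0.96 [-0.078 -0.01 ]
side 0.74 [-0.343  0.2  ]
```

View pics/b_t.png

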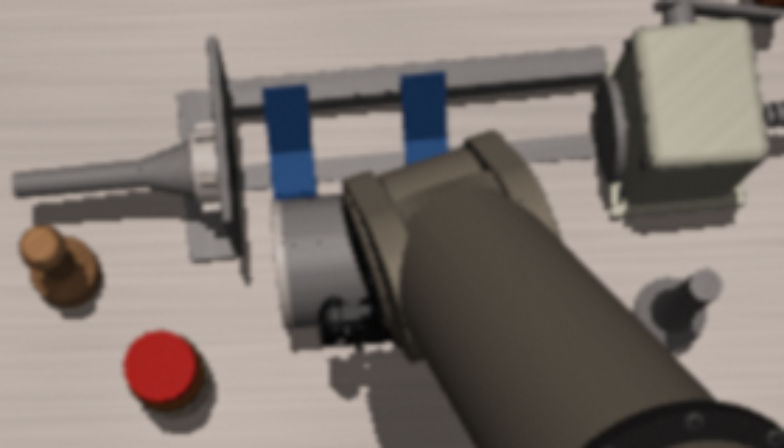

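View pics/b_s.png

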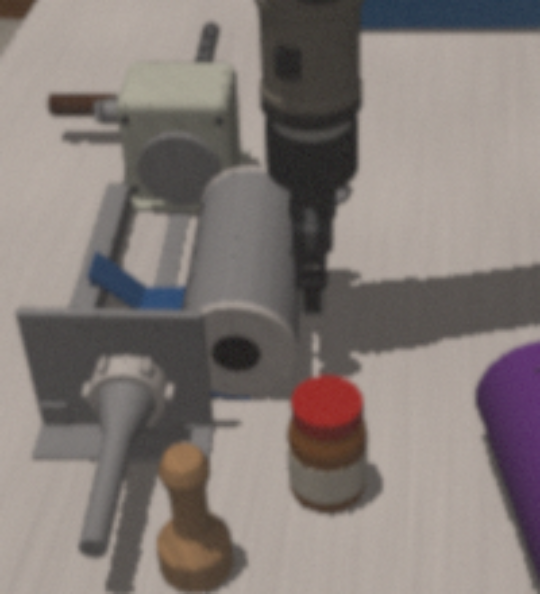

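>>> step_arm(increments=[[0.004, 0.0003, 0.001, 0, 0, 0, -1], [0.008, 0.0006, 0.002, 0, 0, 0, -1], [0.012, 0.001, 0.003, 0, 0, 0, -1], [0.016, 0.0012, 0.004, 0, 0, 0, -1], [0.02, 0.0015, 0.005, 0, 0, 0, -1], [0.024, 0.002, 0.006, 0, 0, 0, -1], [0.028, 0.002, 0.007, 0, 0, 0, -1], [0.032, 0.0025, 0.008, 0, 0, 0, -1], [0.035, 0.0027, 0.0085, 0, 0, 0, -1], [0.038, 0.003, 0.009, 0, 0, 0, -1]])

```text
t: 6.6
eef_pos: [0.5393, -0.0243, 0.0471]
tool_rot: [0.0, 0.999, 0.037, -0.001]
contact_force: [-4.6, -0.5, 2.4]
gripper_width: 1.004
```

```bash
python3 -c "
from h import *
show('c')"
```

```text
6.7 [ 0.5412 -0.024   0.0475] tool in stuffer [-0.0987 -0.0265] [-2.4 -0.2  0.5]
top 0.74 [-0.344  0.2  ]
side 0.72 [-0.025 -0.034]
side 0.68 [-0.339  0.206]
```

View pics/c_t.png

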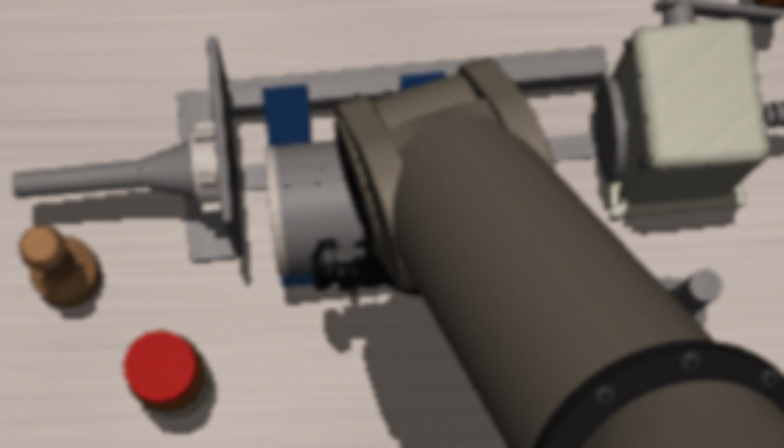

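View pics/c_s.png

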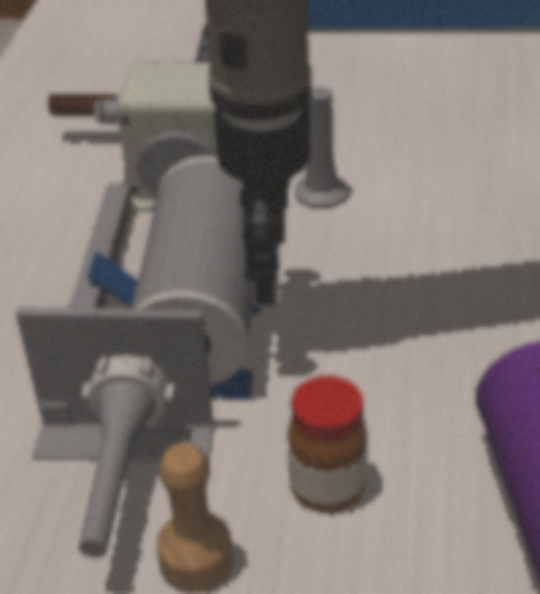

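>>> step_arm(increments=[[0.003, 0.0002, 0.0005, 0, 0, 0, -1], [0.006, 0.0004, 0.001, 0, 0, 0, -1], [0.009, 0.0006, 0.001, 0, 0, 0, -1], [0.012, 0.001, 0.001, 0, 0, 0, -1], [0.015, 0.001, 0.001, 0, 0, 0, -1], [0.018, 0.0013, 0.001, 0, 0, 0, -1], [0.02, 0.0015, 0.001, 0, 0, 0, -1], [0.022, 0.0016, 0.001, 0, 0, 0, -1], [0.022, 0.0016, 0.001, 0, 0, 0, -1]])

```text
t: 7.55
eef_pos: [0.5629, -0.0224, 0.0483]
tool_rot: [-0.0, 0.999, 0.037, 0.0]
contact_force: [0.0, -0.2, 0.2]
gripper_width: 1.0
```

```bash
python3 -c "
from h import *
show('d')"
```

```text
7.65 [ 0.5623 -0.0224  0.0482] tool in stuffer [-0.0776 -0.0265] [-0.3 -0.1 -0.9]
top 0.92 [-0.338  0.203]
side 0.9 [-0.338  0.207]
side 0.59 [ 0.002 -0.019]
```

View pics/d_t.png

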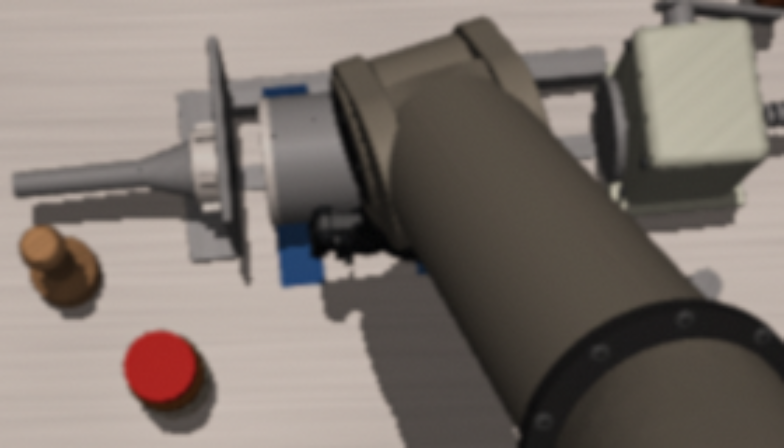

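View pics/d_s.png

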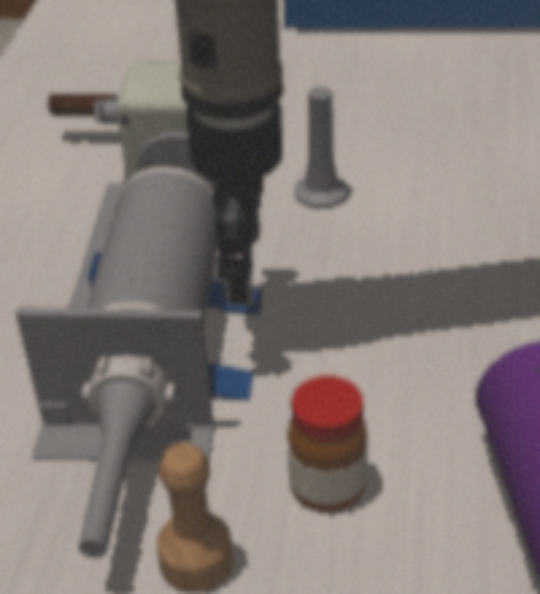

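>>> step_arm(increments=[[-0.02, 0, 0.01, 0, 0, 0, -1], [-0.025, 0, 0.045, 0, 0, 0, -1], [-0.025, 0, 0.085, 0, 0, 7, -1], [-0.02, 0, 0.125, 0, 0, 14, -1], [-0.005, -0.01, 0.16, 0, 0, 21, 1], [0.015, -0.04, 0.17, 0, 0, 28, 1], [0.035, -0.07, 0.17, 0, 0, 35, 1], [0.055, -0.1, 0.17, 0, 0, 42, 1], [0.075, -0.12, 0.17, 0, 0, 49, 1], [0.087, -0.13, 0.17, 0, 0, 56, 1]])

```text
t: 8.58
eef_pos: [0.6503, -0.1574, 0.218]
tool_rot: [0.001, 0.865, 0.503, -0.0]
contact_force: [-1.0, 0.5, -0.7]
gripper_width: 0.143
```

>>> step_arm(increments=[[0, 0, 0, 0, 0, 7, 1], [0, 0, 0, 0, 0, 14, 1], [0, 0, 0, 0, 0, 21, 1], [0, 0, 0, 0, 0, 28, 1], [0, 0, 0, 0, 0, 34, 1], [0, 0, 0, 0, 0, 34, 1], [0, 0, 0, 0, 0, 34, 1]])

```text
t: 9.17
eef_pos: [0.6491, -0.1526, 0.2181]
tool_rot: [-0.0, 0.681, 0.732, -0.0]
contact_force: [-0.4, -0.2, 0.5]
gripper_width: -0.002
```

```bash
python3 -c "
from h import *
show('e')
o=bot.get_obs();print(o['q'].round(2),o['tool_rot'].round(3),o['gripper_width'])"
```

```text
9.2667 [ 0.6492 -0.1525  0.2182] tool in stuffer [-1.000e-04 -1.624e-01] [-0.2 -0.1  0. ]
top 0.96 [-0.005 -0.022]
top 0.61 [-0.344  0.209]
side 0.97 [-0.343  0.197]
side 0.88 [-0.003 -0.017]
[ 0.56  0.55 -0.62  1.56  0.34  1.15 -0.05] [ 0.     0.681  0.732 -0.   ] 0.0011754164781118822
```

View pics/e_t.png

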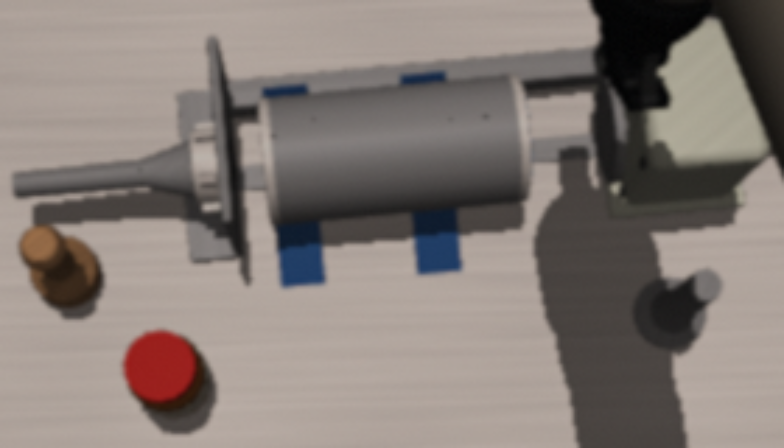

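View pics/e_s.png

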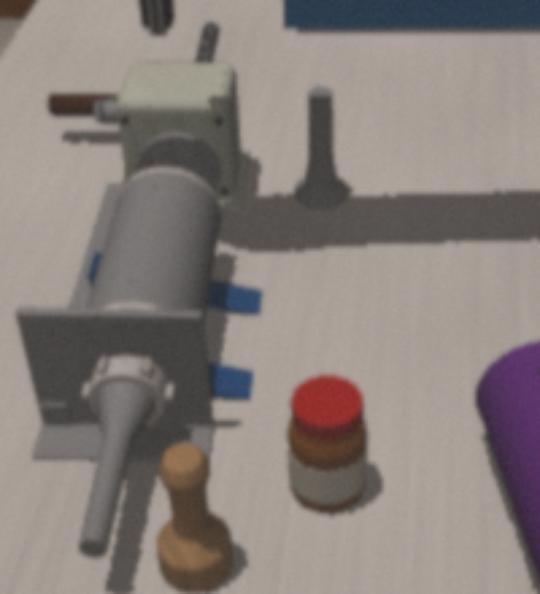

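```bash
python3 -c "
from h import *
c=cam('top');v=np.load('v.npy');a=v[2];R=np.array([[np.cos(a),np.sin(a)],[-np.sin(a),np.cos(a)]])
for p,z in(((528,145),.1),((266,155),.1),((525,85),.08),((605,140),.06),((606,80),.08)):
  q=atz(c,(p[0]/2.8+200,p[1]/2.8+80),z);print(p,(R@(q[:2]-v[:2])).round(4))
"
```

```text
(528, 145) [-0.0197 -0.1219]
(266, 155) [-0.0078  0.0727]
(525, 85) [ 0.0332 -0.1286]
(605, 140) [-0.0104 -0.1881]
(606, 80) [ 0.031  -0.1906]
```

>>> step_arm(increments=[[0, 0.004, -0.03, 0, 0, 0, 1], [0, 0.004, -0.06, 0, 0, 0, 1], [0, 0.004, -0.09, 0, 0, 0, 1], [0, 0.004, -0.11, 0, 0, 0, 1], [0, 0.004, -0.13, 0, 0, 0, 1], [0, 0.004, -0.145, 0, 0, 0, 1], [0, 0.004, -0.155, 0, 0, 0, 1], [0, 0.004, -0.163, 0, 0, 0, 1], [0, 0.004, -0.163, 0, 0, 0, 1]])

```text
t: 10.17
eef_pos: [0.6487, -0.1484, 0.054]
tool_rot: [-0.001, 0.68, 0.733, -0.0]
contact_force: [0.2, 0.2, 0.3]
gripper_width: 0.003
```

```bash
python3 -c "
from h import *
show('f')"
```

```text
10.2667 [ 0.6499 -0.1484  0.056 ] tool in stuffer [ 0.0009 -0.1584] [ 0.5 -0.2 -0.2]
top 0.63 [ 0.001 -0.025]
top 0.58 [-0.338  0.202]
side 0.91 [-0.339  0.206]
side 0.86 [-0.001 -0.012]
```

View pics/f_t.png

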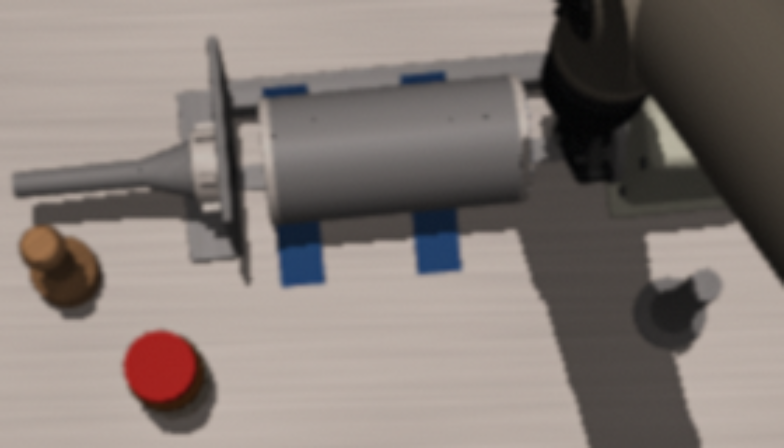

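>>> step_arm(increments=[[-0.0003, 0.005, 0, 0, 0, 0, 1], [-0.0007, 0.01, 0, 0, 0, 0, 1], [-0.001, 0.015, 0, 0, 0, 0, 1], [-0.0014, 0.019, 0, 0, 0, 0, 1], [-0.0017, 0.023, 0, 0, 0, 0, 1], [-0.002, 0.027, 0, 0, 0, 0, 1], [-0.0022, 0.031, 0, 0, 0, 0, 1], [-0.0025, 0.035, 0, 0, 0, 0, 1], [-0.0028, 0.039, 0, 0, 0, 0, 1], [-0.003, 0.041, 0, 0, 0, 0, 1]])

```text
t: 11.2
eef_pos: [0.6467, -0.1085, 0.0556]
tool_rot: [0.001, 0.681, 0.733, -0.0]
contact_force: [0.2, -4.9, 2.1]
gripper_width: -0.004
```

```bash
python3 -c "
from h import *
show('g')"
```

```text
11.3 [ 0.6466 -0.1079  0.0555] tool in stuffer [ 0.0004 -0.1177] [ 0.  -3.8  1.4]
top 0.71 [-0.34   0.209]
top 0.67 [ 0.    -0.003]
side 0.59 [ 0.011 -0.002]
```

View pics/g_t.png

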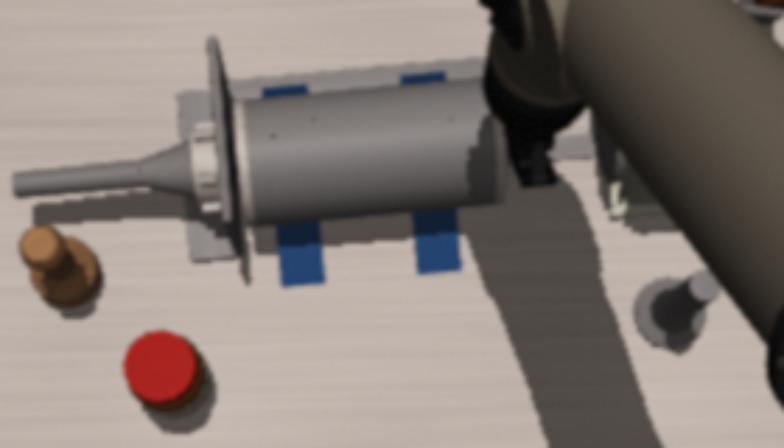

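Nearly home, with the front rim close to the plate at column 235. Creeping on while watching the force.

>>> step_arm(increments=[[-0.0001, 0.0015, 0, 0, 0, 0, 1], [-0.0002, 0.003, 0, 0, 0, 0, 1], [-0.0003, 0.0045, 0, 0, 0, 0, 1], [-0.0003, 0.0045, 0, 0, 0, 0, 1]])

```text
t: 11.73
eef_pos: [0.6461, -0.1033, 0.0553]
tool_rot: [0.0, 0.68, 0.733, -0.0]
contact_force: [1.0, -5.3, 0.4]
gripper_width: 0.002
```

>>> step_arm(increments=[[0, 0.001, 0, 0, 0, 0, 1], [-0.0001, 0.002, 0, 0, 0, 0, 1], [-0.0001, 0.002, 0, 0, 0, 0, 1]])

```text
t: 11.98
eef_pos: [0.646, -0.1027, 0.0553]
tool_rot: [0.001, 0.681, 0.733, -0.001]
contact_force: [0.6, -6.6, 1.8]
gripper_width: -0.002
```

>>> step_arm(increments=[[-0.0001, 0.001, 0, 0, 0, 0, 1], [-0.0001, 0.002, 0, 0, 0, 0, 1], [-0.0001, 0.002, 0, 0, 0, 0, 1]])

```text
t: 12.23
eef_pos: [0.646, -0.1027, 0.0553]
tool_rot: [0.001, 0.681, 0.732, -0.001]
contact_force: [1.1, -10.3, 2.5]
gripper_width: 0.002
```

>>> step_arm(increments=[[-0.0001, 0.002, 0, 0, 0, 0, 1], [-0.0002, 0.004, 0, 0, 0, 0, 1], [-0.0002, 0.004, 0, 0, 0, 0, 1]])

```text
t: 12.48
eef_pos: [0.6459, -0.1028, 0.0554]
tool_rot: [0.003, 0.682, 0.731, -0.003]
contact_force: [2.0, -18.6, 1.2]
gripper_width: 0.001
```

```bash
python3 -c "
from h import *
show('i')"
```

```text
12.5833 [ 0.646  -0.1028  0.0554] tool in stuffer [ 1.000e-04 -1.126e-01] [  1.1 -16.9   2.7]
top 0.97 [-0.335  0.203]
top 0.83 [-0.004 -0.001]
side 0.81 [-0.344  0.197]
side 0.74 [0.006 0.009]
```

View pics/i_t.png

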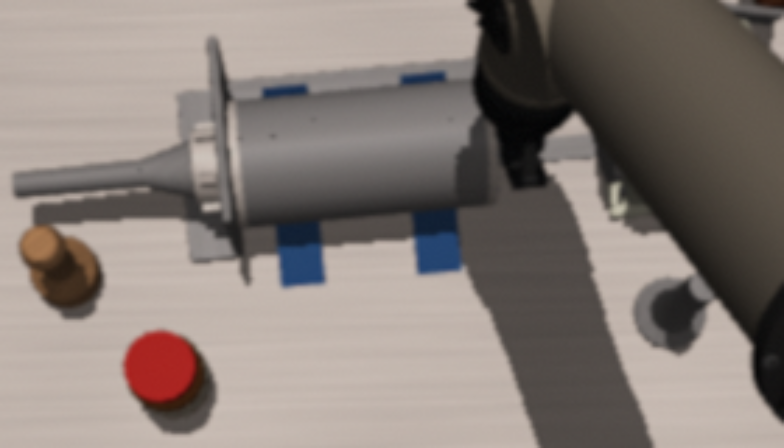

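Flush: movement has stopped, the push force has risen to 18 N and the rim is at the plate. Backing off and up.

>>> step_arm(increments=[[0.0003, -0.006, 0, 0, 0, 0, 1], [0.001, -0.014, 0, 0, 0, 0, 1], [0.002, -0.026, 0, 0, 0, 0, 1], [0.002, -0.036, 0, 0, 0, 0, 1], [0.002, -0.038, 0.02, 0, 0, 0, 1], [0.002, -0.038, 0.05, 0, 0, 0, 1], [0.002, -0.038, 0.09, 0, 0, 0, 1], [0.002, -0.038, 0.13, 0, 0, 0, 1], [0.002, -0.08, 0.16, 0, 0, 0, 1], [0.002, -0.12, 0.18, 0, 0, 0, 1]])

```text
t: 13.52
eef_pos: [0.6493, -0.2004, 0.2332]
tool_rot: [0.001, 0.678, 0.735, 0.002]
contact_force: [1.5, -0.9, -0.6]
gripper_width: 0.001
```

```bash
python3 -c "
from h import *
show('j')"
```

```text
13.6167 [ 0.6486 -0.213   0.233 ] tool in stuffer [-0.005  -0.2227] [-1.1 -0.7 -0.6]
top 0.82 [-0.341  0.204]
top 0.77 [-0.004  0.003]
side 0.88 [0.006 0.006]
side 0.68 [-0.338  0.198]
```

View pics/j_t.png

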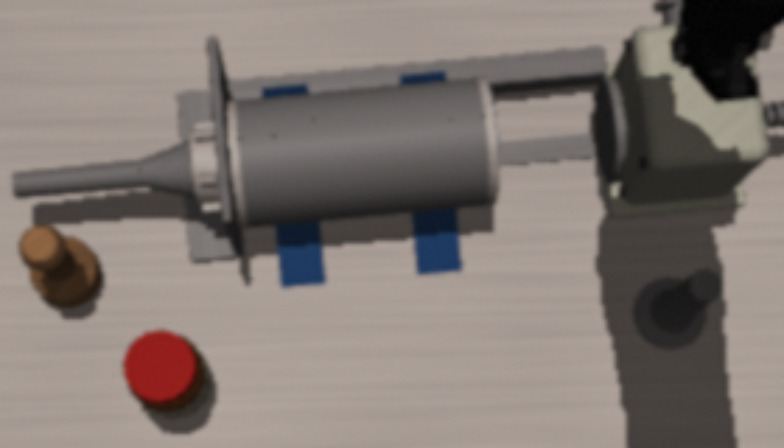

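View pics/j_s.png

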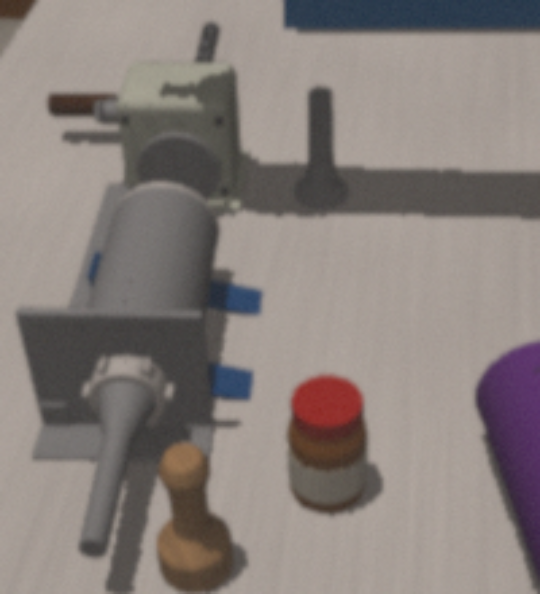

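The top view shows the cylinder lying in both saddles (cols 232–495) with its front rim at the plate. The side view agrees, and the jar, tube and stomper are unmoved.

>>> step_arm(increments=[[0, 0, 0, 0, 0, 0, 1], [0, 0, 0, 0, 0, 0, 1], [0, 0, 0, 0, 0, 0, 1], [0, 0, 0, 0, 0, 0, 1]])

```text
t: 14.05
eef_pos: [0.6475, -0.2023, 0.2286]
tool_rot: [-0.001, 0.679, 0.734, -0.0]
contact_force: [0.6, 0.3, 0.4]
gripper_width: -0.001
```

```bash
python3 -c "
from h import *
show('k'); print(bot.hand_in())"
```

```text
14.15 [ 0.6476 -0.2028  0.2288] tool in stuffer [-0.0053 -0.2124] [-0.8 -0.4 -0.5]
top 0.81 [-0.339  0.206]
top 0.55 [-0.003  0.002]
side 0.95 [0.006 0.005]
side 0.66 [-0.346  0.201]
the job is handed in; nothing more can be done
None
```

The cylinder is loaded and the job is handed in, at about 14 s of the 51 s allowed. I rolled it by its side with the open fingers, up the ramps and over the lip until it dropped into both V saddles. I then pushed its white end with the shut fingertips until the front end met the end plate.

**Flush against the plate:** the cylinder stopped moving while the push force rose from about 6 N to 18 N. The last pictures show its front rim at the plate.

**Position:** the networks put its centre within about 6 mm of the seat in both views. The two cameras disagree with each other by up to 9 mm, which is roughly their own error.

**Everything else:** the jar, spare tube and stomper looked unmoved in the pictures after the arm backed off, and the arm was clear and touching nothing. No check failed.

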